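# Close a storage tin with its inner lid and take off the outer lid

### The arm

A 7-joint arm with a two-finger parallel gripper is mounted at the origin on a cart in front of the work surface, level with it; the furniture and walls round the work are solid. World frame = base frame: x ahead of the robot, y to its left, z up, the work surface at z = 0. Lengths are in m, angles in rad, forces in N, time in s.
With the tool pointing down it reaches from about 0.4 to 0.85 m from the base axis. Payload 10.4 kg.
Tool frame: the origin (TCP) lies on the centre line of the jaws, within the pads' length; the fingertips stand 14 mm ahead of it and the grasp point (between the pads) lies 5 mm behind it (tip_reach is the z of the fingertips in the tool frame, in m); z points along the fingers, x is the direction in which the jaws open and shut, and the axes are right-handed (so a half turn about z gives the same grasp; the last joint's range is limited). The gripper opens to 87 mm and grips with 3 to 60 N. Pads are 19 mm wide; open, the fingers measure 117 mm over their backs; the gripper's body (75 mm by 190 mm) begins 51 mm behind the grasp point.
Start: joints at [1.103, 0.332, -0.065, 1.46, 0.022, 1.35, -0.088], TCP at [0.269, -0.564, 0.237] pointing down, gripper open.
Joint ranges: [-2.6, 2.6], [-0.5, 2.12], [-1.47, 1.34], [0.16, 2.42], [-1.27, 4.41], [0.06, 2.06], [-2.6, 2.6]. Speed limits (rad/s): [2.22, 2.22, 2.79, 2.79, 3.14, 3.14, 3.14].

### API

Orientations are given as a unit quaternion [x, y, z, w].
In Python, from bench import * gives the robot as it stands.
- The arm moves only by the tool carry_out, never from a script. Its argument "rows" is a list of rows, each a list of 5 numbers: the closure, from -1 (fully open) to 1 (shut), so that 0 is half open, then the shift along the tool's x, y, z in units of 30 mm (1.0 is 30 mm), then the turn about the tool's z in units of 5 degrees (1.0 is 5 degrees). In form: [[jaw, x, y, z, turn], ...]. A call has 1 to 20 rows; each row shifts and turns the pose as measured when the row begins, along the tool's axes as they then stand; what a row does not reach is not made up. A row lasts 1/12 s, in which the tool goes at most 41.7 mm and 7.16 degrees, less where a joint would pass 70% of its speed; a pose out of reach is approached as far as the arm can. A call is refused whole if a number of a shift passes 1 or a number of a turn 1, either way. A call with a gripper value outside its range is refused whole. The fingers move at their own pace and stop on an object; "force" is the grip in N (left out, the last holds). Time passes only in rows, so rows that do not move let the fingers close. It gives the time, the measured TCP pose, the force and the opening at its end, in the units of the state.
- read_state(): the state, without advancing time (a new reading comes with each control period).
- camera(name): name is "side" or "top"; returns the picture (480x640x3 uint8, blue, green, red); there is no depth.
- camera_info(name): a dict with "fx", "fy", "cx", "cy" (pixels), "extrinsics" (4x4, takes a point from camera to world coordinates). Camera axes: x right, y down, z forward; pixel columns grow to the right and rows downward; lengths in m; the calibration is good to about 2 mm. A picture is of the moment at which its call begins. camera_info takes no time and is no camera call.
- close_job(): hands the job in, once; it reports no verdict.
Trained networks look in the newest picture that a camera, given by its name, has taken for a name from the list of things; names that differ only in an ending like _2 or _b are one class to them, and where a whole thing is asked for, a point or a joint stands for the part that bears it (a point fixed in the world has none). Each returns a list of dicts, best first, with "conf" (0 to 1); they miss things now and then, are a little off and sometimes report something else, mostly with a low value. They report only what shows in the picture. A call takes as long as a camera call. They do not tell look-alikes from the thing itself.
- recognise(query, camera): "box" ([centre column, centre row, width, height] in pixels, round what is visible of it).
- silhouettes(query, camera): "mask" (480x640 bool, what is visible of it) and "box" ([centre column, centre row, width, height] in pixels, round what is visible of it).
- pinpoint(query, camera): "xy" ([column, row] in pixels: a listed point, or the origin of a listed thing).
The state is a dict: "time": time; "joint_positions": joint angles; "joint_vel": joint speeds; "joint_torque": joint torques, N m; "ee_pos": TCP position; "eef_rot": TCP orientation; "ft_force": force on the tool from outside, world axes, zero at the start; "torque": the same for the moment, N m; "width": finger opening in m.
Only numpy, scipy, OpenCV 4.12 (cv2) and the standard library are available. Lean on these libraries where they do the work, as an engineer would, in place of code of your own. Each camera call takes 0.05 s, during which the arm holds its last target. There are 200 camera calls.

### The job

Pull the wooden muddler out of the open storage tin and stand it in the mug. Then pick up the two nested lids together, lower them onto the tin until the inner lid sits fully home, and let go of them. Finally lift off the outer lid alone by its collar without disturbing the inner lid, and finish while still holding the outer lid level, at least 10 cm above where it lay; keep tin and mug upright and do not disturb the things round about.

Things in the scene. Friction and masses are not known exactly. Their poses are not given: they have to be found in the camera images.
- muddler_center (a point): Middle (half-way up) of the wooden muddler, a solid round stick 170 mm long standing upright, loose, on its foot in the open tin. Foot 32 mm across for the lowest 34 mm, tapering to a straight round handle 20 mm across from 48 mm above its underside to the top. The point is 85 mm above its underside; z along the stick, up. 0.09 kg.
- tin_mouth (a point): Centre of the open mouth of the bright steel storage tin, in the plane of its rim. Round loose tin, 92 mm outside, 86 mm inside, 90 mm high, floor 3 mm thick; 0.6 kg; z up.
- mug_mouth (a point): Centre of the mouth of the white mug with printed stars, in the plane of its rim. Mug 80 mm high, inside about 72 mm wide and open, floor 7 mm thick, handle on its own -y side reaching 72 mm from this point; loose, 0.34 kg; z up.
- inner_lid_knob (a point): Middle of the bare top of the inner lid's upright wooden knob, a round post 16 mm across; it stands through the outer lid's hole, its top 26 mm free above the collar, its end 13 mm above this point. z up. When the inner lid is home, this point is 47 mm above the tin's mouth. Lifting by the knob carries both lids, as the outer one lies loose on the inner.
- inner_lid: Inner lid, 0.16 kg; origin at the centre of its underside. Plug 79 mm across, 12 mm high, goes into the tin (3.5 mm play all round); flange above it 94 mm across, 5 mm thick, rests on the tin's rim. The knob's point is 59 mm above the origin. At the start it stands on the worktop with the outer lid nested on it.
- outer_lid_collar (a point): Middle, on its axis, of the collar of the steel outer lid (0.14 kg): upright ring 44 mm outside, 36 mm inside, 26 mm high, 10 mm clear of the knob. It stands on a flat ring 104 mm across, 3 mm thick, upper face 13 mm below this point; a skirt reaches 3 mm lower round the inner lid's flange, 2.5 mm play. Nested, this point is 26 mm below the knob's point. z up.
- spice_jar: Bystander: spice jar with a green cap, 46 mm across, 106 mm high; origin at its underside.
- food_tin: Bystander: low food tin, 76 mm across, 58 mm high; origin at its underside.
- tumbler: Bystander: clear tumbler, 76 mm across, 86 mm high; origin at its underside.
- stand_leg (a point): Half-way up the nearest leg (13 mm thick, 230 mm high) of the fixed black plant stand beside the work; never moves. The middle of the stand is 95 mm further in x and 136 mm further in y; its round top of radius 140 mm is at 250 mm height, with a big leafy plant above it. Keep the hand clear of leg, top and plant.
- bark_trough: Fixed oval planter with a low plant, on the other side of the work, about 200 mm wide and 270 mm long, keep clear; origin on the worktop under its middle.
There are look-alikes about, which are no part of the job. Several things look just like the part that bears muddler_center: the one meant starts nearest to the robot's base.

How it is judged:
By the outcome, as a careful person would: the job done as asked, in the order asked, and still so for the second after the job is handed in, while the arm keeps its last pose, push and grip.
It also fails if it takes over 62 s, if anything falls off the work surface, if the arm or the gripper's body presses on something with over 40 N, if the wrist force passes 120 N, or if a joint passes its speed limit or range.

## Working session

There is one attempt and no reset: what is moved stays moved. The work goes in short steps, Python scripts to look and compute and a tool call to move; the robot and the scene stay as the last step left them, time stands still between calls to the robot, and variables do not carry over. Pictures are saved under pics/ and viewed, about 8 in all and at most 12, crops included, and the job is handed in when it is done.

Besides the shell and the picture viewer there is one more tool, called after ">>>" as name(argument=value, ...) on one line, values as JSON. carry_out: Moves the arm, as the interface text tells. Its arguments: {"type":"object","properties":{"rows":{"type":"array","items":{"type":"array","items":{"type":"number"}}},"force":{"type":"number"}},"required":["rows"]}

```bash
mkdir -p pics; ls; cat > h.py <<'E'
from bench import *
import numpy as np, cv2
def ray(cam,px):
    c=camera_info(cam);E=np.array(c["extrinsics"])
    d=E[:3,:3]@np.array([(px[0]-c["cx"])/c["fx"],(px[1]-c["cy"])/c["fy"],1.0])
    return E[:3,3],d/np.linalg.norm(d)
def at_z(cam,px,z):
    o,d=ray(cam,px);return o+d*(z-o[2])/d[2]
def tri(p1,p2,c1="side",c2="top"):
    o1,d1=ray(c1,p1);o2,d2=ray(c2,p2)
    A=np.stack([d1,-d2],1);s=np.linalg.lstsq(A,o2-o1,rcond=None)[0]
    a=o1+d1*s[0];b=o2+d2*s[1];return (a+b)/2,np.linalg.norm(a-b)
def proj(cam,p):
    c=camera_info(cam);E=np.array(c["extrinsics"]);q=E[:3,:3].T@(np.array(p)-E[:3,3])
    return q[0]/q[2]*c["fx"]+c["cx"],q[1]/q[2]*c["fy"]+c["cy"]
E
cat > a.py <<'E'
from h import *
np.set_printoptions(precision=3,suppress=True)
for c in ("side","top"):
    cv2.imwrite(f"pics/{c}0.png",camera(c)); print(c,np.array(camera_info(c)["extrinsics"])[:3].round(3).tolist())
for q in ["muddler_center","tin_mouth","mug_mouth","inner_lid_knob","outer_lid_collar","stand_leg","spice_jar","food_tin","tumbler","bark_trough"]:
    for c in ("side","top"):
        print(q,c,[(np.round(r["xy"],1).tolist(),round(r["conf"],2)) for r in pinpoint(q,c)])
print(read_state())
E
python3 a.py
```

```text
pics
side [[0.337, 0.399, -0.853, 1.499], [0.941, -0.135, 0.31, -0.043], [0.008, -0.907, -0.421, 0.578]]
top [[-0.215, -0.808, 0.548, -0.036], [-0.976, 0.169, -0.134, 0.461], [0.015, -0.564, -0.826, 0.99]]
muddler_center side [([263.8, 231.6], 0.65), ([395.8, 213.0], 0.42)]
muddler_center top [([404.0, 305.2], 0.86), ([166.4, 356.5], 0.76)]
tin_mouth side [([265.5, 231.6], 0.94)]
tin_mouth top [([401.8, 305.1], 0.75)]
mug_mouth side [([327.6, 227.5], 0.98)]
mug_mouth top [([304.8, 322.2], 0.64)]
inner_lid_knob side [([311.9, 273.8], 0.66)]
inner_lid_knob top [([337.7, 216.2], 0.58)]
outer_lid_collar side [([310.9, 285.0], 0.66), ([346.5, 234.3], 0.48)]
outer_lid_collar top [([332.6, 225.6], 0.79)]
stand_leg side [([347.1, 234.7], 0.8)]
stand_leg top [([282.4, 232.7], 0.58)]
spice_jar side [([369.8, 266.3], 0.82)]
spice_jar top [([252.1, 286.5], 0.57), ([330.7, 235.6], 0.2)]
food_tin side [([356.2, 240.8], 0.74), ([329.8, 224.6], 0.63)]
food_tin top [([241.1, 380.0], 0.62), ([303.9, 320.8], 0.42)]
tumbler side [([338.5, 323.2], 0.96), ([358.9, 239.2], 0.34)]
tumbler top [([317.9, 192.5], 0.93)]
bark_trough side []
bark_trough top []
{'time': 1.1, 'joint_positions': array([ 1.103,  0.332, -0.065,  1.46 ,  0.022,  1.35 , -0.088]), 'joint_vel': array([-0.001, -0.001, -0.003, -0.001,  0.   , -0.001, -0.   ]), 'joint_torque': array([  0.001, -62.305,   0.025, -39.011,  -0.061,   0.032,  -0.   ]), 'ee_pos': array([ 0.269, -0.564,  0.237]), 'eef_rot': array([ 0.846, -0.534,  0.   ,  0.   ]), 'ft_force': array([-0.572,  0.154, -0.462]), 'torque': array([-0.02 ,  0.045, -0.058]), 'width': 0.0870368443976356}
```

View pics/side0.png

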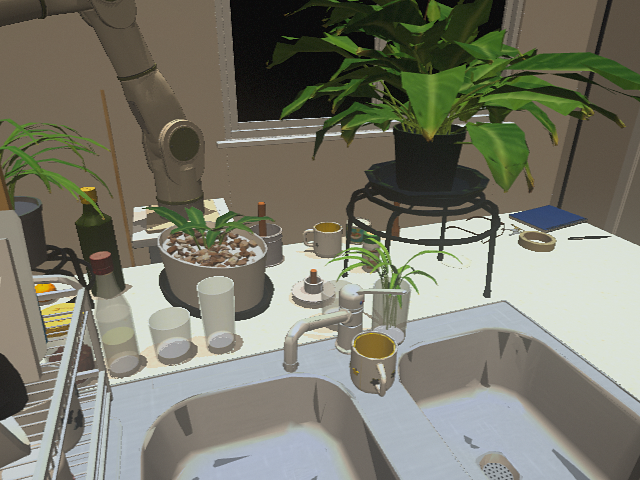

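View pics/top0.png

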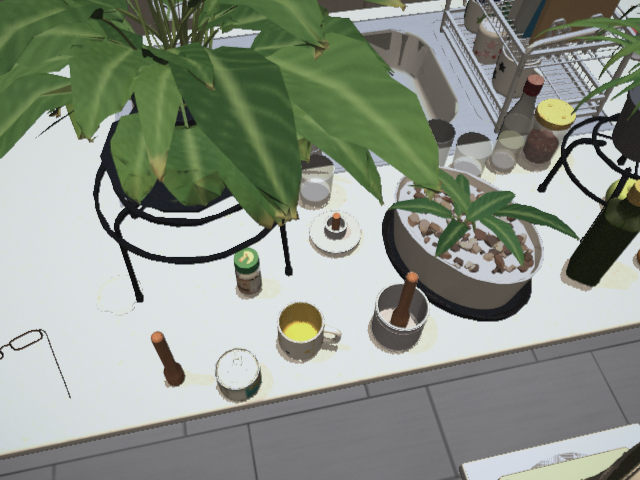

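```bash
python3 - <<'E'
from h import *
np.set_printoptions(precision=4,suppress=True)
P={"mud":((263.8,231.6),(404,305.2)),"mud2":((395.8,213),(166.4,356.5)),"tin":((265.5,231.6),(401.8,305.1)),"mug":((327.6,227.5),(304.8,322.2)),"knob":((311.9,273.8),(337.7,216.2)),"collar":((310.9,285),(332.6,225.6)),"leg":((347.1,234.7),(282.4,232.7)),"jar":((369.8,266.3),(252.1,286.5)),"food":((356.2,240.8),(241.1,380)),"tumb":((338.5,323.2),(317.9,192.5))}
for k,(a,b) in P.items(): print(k,*tri(a,b))
for k,z in (("mug",.08),("tin",.09),("mud",.088),("knob",.059),("collar",.033),("leg",.115),("jar",0),("food",0),("tumb",0)): print(k,at_z("side",P[k][0],z),at_z("top",P[k][1],z))
E
```

```text
mud [0.4042 0.1907 0.0852] 0.0030231571532287928
mud2 [0.3943 0.5975 0.0841] 5.758533031309598e-05
tin [0.4053 0.1948 0.0851] 0.003773692220596903
mug [0.4137 0.3674 0.0763] 0.009400732719157992
knob [0.63   0.2517 0.0637] 0.001317830780285641
collar [0.6297 0.2551 0.0328] 0.00960476000812599
leg [0.5708 0.3674 0.1219] 0.006401933019295228
jar [0.5433 0.4417 0.0057] 0.007254315613729468
food [ 0.3645  0.4862 -0.0042] 0.0012995946941486522
tumb [0.748  0.268  0.0001] 0.010280212215745581
mug [0.4227 0.369  0.08  ] [0.4102 0.3634 0.08  ]
tin [0.4173 0.194  0.09  ] [0.4026 0.1943 0.09  ]
mud [0.4115 0.1907 0.088 ] [0.4026 0.1901 0.088 ]
knob [0.6223 0.255  0.059 ] [0.6331 0.25   0.059 ]
collar [0.6286 0.2504 0.033 ] [0.6311 0.2597 0.033 ]
leg [0.5565 0.3702 0.115 ] [0.5771 0.3696 0.115 ]
jar [0.5339 0.4505 0.    ] [0.545  0.4383 0.    ]
food [0.3725 0.4817 0.    ] [0.3631 0.4867 0.    ]
tumb [0.749  0.2731 0.    ] [0.7461 0.2632 0.    ]
```

Muddler candidates: top view (404,305) in the tin, at about (0.40,0.19), and a free-standing look-alike at (166,356), at about (0.39,0.60). The one in the tin is nearest the base, so I choose that one. The starred mug is either the one at top view (302,330) with its handle to -y, or the look-alike by the sink at side view (375,360). I'll check this in a crop.

```bash
cat >> h.py <<'E'
def plan(x,y,z,yaw=None):
    "remaining shift in tool axes in row units; yaw = world angle of the jaw axis (deg)"
    s=read_state();q=s["eef_rot"]
    from scipy.spatial.transform import Rotation as R
    M=R.from_quat(q).as_matrix();d=M.T@(np.array([x,y,z])-s["ee_pos"])/.03
    a=np.degrees(np.arctan2(M[1,0],M[0,0]))
    t=0 if yaw is None else -((yaw-a+90)%180-90)/5
    print("t",round(s["time"],2),"pos",s["ee_pos"].round(4),"yaw",a.round(1),"j7",s["joint_positions"][6].round(2),"w",round(s["width"],4),"F",s["ft_force"].round(1),"tilt",M[2].round(3))
    print("tool units",d.round(2),"turn units",round(t,2))
E
python3 - <<'E'
from h import *
np.set_printoptions(precision=3,suppress=True)
a=cv2.imread("pics/top0.png")[215:375,225:445];b=cv2.imread("pics/side0.png")[190:320,230:400]
a=cv2.resize(a,None,fx=2,fy=2,interpolation=2);b=cv2.resize(b,(int(170*320/130),320),interpolation=2)
cv2.imwrite("pics/crop0.png",np.hstack([a[:,:400],b[:,:400]]))
print("leaf",tri((317,155),(380,200)),tri((283,118),(380,200)))
for z in (0,.1,.15): print(z,[at_z("top",p,z)[:2] for p in ((383,240),(534,300),(395,207),(545,235),(460,290),(440,165))], [at_z("side",p,z)[:2] for p in ((160,255),(268,255),(215,300))])
for c in("top","side"):
  for r in silhouettes("tin_mouth",c)[:1]+silhouettes("muddler_center",c)[:2]+silhouettes("mug_mouth",c)[:1]+silhouettes("inner_lid_knob",c)[:1]+silhouettes("outer_lid_collar",c)[:1]: print(c,np.round(r["box"],1),r["conf"])
plan(.404,.191,.27,90)
E
```

```text
leaf (array([0.482, 0.275, 0.309]), np.float64(0.07654833728338854)) (array([0.414, 0.257, 0.382]), np.float64(0.011447518181481611))
0 [array([0.598, 0.161]), array([ 0.405, -0.084]), array([0.674, 0.112]), array([ 0.542, -0.17 ]), array([0.455, 0.048]), array([ 0.768, -0.021])] [array([ 0.282, -0.081]), array([0.38 , 0.206]), array([0.568, 0.033])]
0.1 [array([0.534, 0.191]), array([ 0.36 , -0.029]), array([0.603, 0.147]), array([ 0.483, -0.106]), array([0.405, 0.089]), array([0.687, 0.027])] [array([ 0.493, -0.075]), array([0.573, 0.163]), array([0.729, 0.02 ])]
0.15 [array([0.502, 0.206]), array([ 0.338, -0.001]), array([0.567, 0.165]), array([ 0.454, -0.074]), array([0.38, 0.11]), array([0.646, 0.052])] [array([ 0.598, -0.071]), array([0.67 , 0.142]), array([0.81 , 0.013])]
top [399.8 318.1  59.1  66.6] 0.74
top [404.  300.9  25.8  55.9] 0.96
top [167.4 359.   32.9  55.3] 0.64
top [309.5 331.4  62.3  55.7] 0.86
top [334.9 223.1  11.1  19.4] 0.55
top [335.4 231.8  50.9  45.5] 0.63
side [266.6 247.4  30.2  44.4] 0.71
side [262.5 220.2   6.2  34.4] 0.56
side [323.1 240.5  39.4  36.3] 0.96
side [316.5 276.7   6.6  15.4] 0.46
side [307.5 294.9  32.3  26. ] 0.67
t 1.6 pos [ 0.269 -0.564  0.237] yaw -64.5 j7 -0.09 w 0.087 F [-0.1  0.4  0.2] tilt [ 0. -0. -1.]
tool units [-20.79 -14.9   -1.12] turn units 5.1
```

View pics/crop0.png

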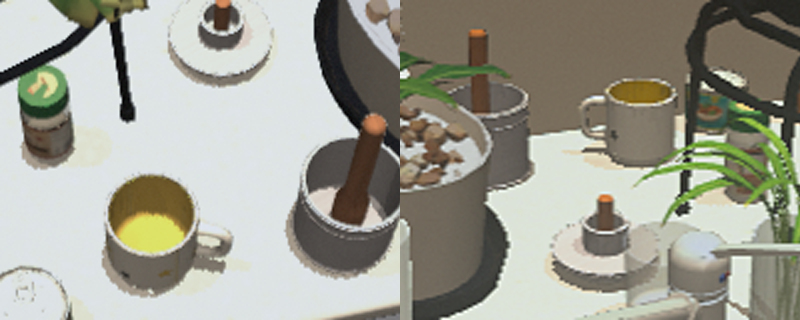

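```bash
python3 - <<'E'
from h import *
np.set_printoptions(precision=3,suppress=True)
a=cv2.imread("pics/top0.png")[0:260,60:460];b=cv2.imread("pics/side0.png")[0:215,255:640]
a=cv2.resize(a,(400,260));b=cv2.resize(b,(400,223))
cv2.imwrite("pics/plant.png",cv2.resize(np.vstack([a,b]),None,fx=1.2,fy=1.2,interpolation=2))
S=[(317,155),(283,118),(270,62),(318,10),(405,210-80)];T=[(380,200),(295,222),(440,180),(400,130),(250,228)]
for t in T:
  for s in S:
    p,g=tri(s,t)
    if g<.04: print(t,s,p,round(g,3))
print("trough leaf",tri((272,222),(395,207)),tri((163,206),(575,235)))
E
```

```text
(380, 200) (283, 118) [0.414 0.257 0.382] 0.011
(295, 222) (318, 10) [0.225 0.41  0.627] 0.005
(440, 180) (270, 62) [0.336 0.238 0.507] 0.01
(400, 130) (283, 118) [0.515 0.216 0.403] 0.016
(400, 130) (270, 62) [0.414 0.238 0.508] 0.029
(250, 228) (318, 10) [0.215 0.429 0.632] 0.037
trough leaf (array([0.551, 0.177, 0.173]), np.float64(0.00806307357482998)) (array([ 0.412, -0.069,  0.201]), np.float64(0.03696071693181801))
```

View pics/plant.png

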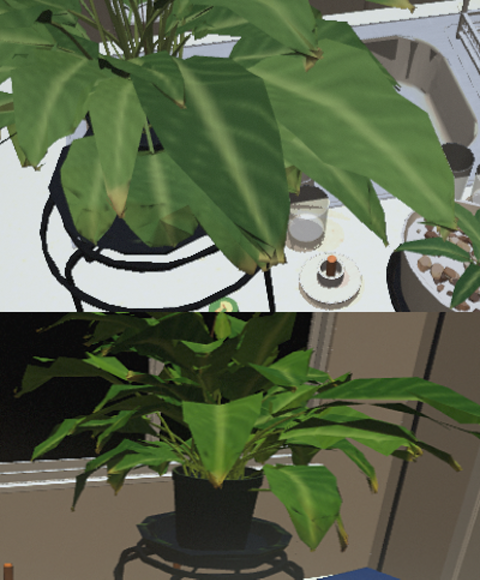

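```bash
python3 - <<'E'
from h import *
np.set_printoptions(precision=2,suppress=True)
for t in [(380,200),(435,192),(289,221),(272,223),(160,180)]:
  print(t)
  for z in np.arange(.25,.75,.07):
    p=at_z("top",t,z); print("  ",p,np.round(proj("side",p)))
E
```

```text
(380, 200)
   [0.51 0.22 0.25] [283. 184.]
   [0.46 0.24 0.32] [285. 148.]
   [0.41 0.27 0.39] [288. 115.]
   [0.36 0.29 0.46] [290.  82.]
   [0.31 0.31 0.53] [293.  51.]
   [0.25 0.33 0.6 ] [295.  21.]
   [0.2  0.36 0.67] [297.  -8.]
   [0.15 0.38 0.74] [299. -36.]
(435, 192)
   [0.51 0.13 0.25] [244. 187.]
   [0.46 0.16 0.32] [251. 151.]
   [0.41 0.19 0.39] [258. 116.]
   [0.36 0.22 0.46] [265.  83.]
   [0.3  0.25 0.53] [271.  51.]
   [0.25 0.29 0.6 ] [277.  20.]
   [0.2  0.32 0.67] [283.  -9.]
   [0.15 0.35 0.74] [288. -37.]
(289, 221)
   [0.5  0.37 0.25] [340. 176.]
   [0.45 0.38 0.32] [337. 144.]
   [0.4  0.39 0.39] [333. 112.]
   [0.35 0.4  0.46] [330.  81.]
   [0.3  0.4  0.53] [326.  50.]
   [0.25 0.41 0.6 ] [323.  21.]
   [0.2  0.42 0.67] [320.  -7.]
   [0.15 0.43 0.74] [317. -35.]
(272, 223)
   [0.5  0.4  0.25] [350. 176.]
   [0.45 0.4  0.32] [346. 143.]
   [0.4  0.41 0.39] [341. 111.]
   [0.35 0.41 0.46] [337.  81.]
   [0.3  0.42 0.53] [332.  50.]
   [0.25 0.43 0.6 ] [328.  21.]
   [0.2  0.43 0.67] [324.  -7.]
   [0.15 0.44 0.74] [320. -35.]
(160, 180)
   [0.63 0.56 0.25] [434. 184.]
   [0.56 0.55 0.32] [419. 149.]
   [0.5  0.54 0.39] [406. 115.]
   [0.44 0.53 0.46] [392.  83.]
   [0.38 0.52 0.53] [380.  52.]
   [0.31 0.51 0.6 ] [367.  21.]
   [0.25 0.5  0.67] [356.  -8.]
   [0.19 0.49 0.74] [344. -36.]
```

The plant's leaf tips overhang the work at about (0.41,0.26,0.38) and (0.30,0.25,0.53), so I'll keep the hand low there. First I turn the jaws to yaw 0 while rising a little.

>>> carry_out(rows=[[-1, 0, 0, -0.25, -1], [-1, 0, 0, -0.25, -1], [-1, 0, 0, -0.25, -1], [-1, 0, 0, -0.25, -1], [-1, 0, 0, -0.25, -1], [-1, 0, 0, -0.25, -1], [-1, 0, 0, -0.25, -1], [-1, 0, 0, -0.25, -1], [-1, 0, 0, -0.25, -1], [-1, 0, 0, -0.25, -1], [-1, 0, 0, 0, -1], [-1, 0, 0, 0, -1], [-1, 0, 0, 0, -1]])

```text
time: 2.68
ee_pos: [0.2689, -0.564, 0.3152]
eef_rot: [1.0, 0.03, -0.0, -0.0]
ft_force: [-0.2, 0.5, -0.1]
width: 0.087
```

```bash
python3 -c "
from h import *
plan(.41,0,.31,0)"
```

```text
t 2.68 pos [ 0.2689 -0.564   0.3152] yaw 3.5 j7 1.07 w 0.087 F [-0.2  0.5 -0.1] tilt [-0. -0. -1.]
tool units [  5.83 -18.48   0.18] turn units 0.69
```

>>> carry_out(rows=[[-1, 0.35, -1, 0, 0.2], [-1, 0.35, -1, 0, 0.2], [-1, 0.35, -1, 0, 0.2], [-1, 0.35, -1, 0, 0], [-1, 0.35, -1, 0, 0], [-1, 0.35, -1, 0, 0], [-1, 0.35, -1, 0, 0], [-1, 0.35, -1, 0, 0], [-1, 0.35, -1, 0, 0], [-1, 0.35, -1, 0, 0], [-1, 0.35, -1, 0, 0], [-1, 0.35, -1, 0, 0], [-1, 0.35, -1, 0, 0], [-1, 0.35, -1, 0, 0], [-1, 0.35, -1, 0, 0], [-1, 0.35, -1, 0, 0], [-1, 0.3, -1, 0, 0], [-1, 0, -1, 0, 0], [-1, 0, -1, 0, 0]])

```text
time: 4.27
ee_pos: [0.4407, 0.0299, 0.3134]
eef_rot: [1.0, 0.0, 0.001, 0.004]
ft_force: [0.1, -0.2, -0.1]
width: 0.087
```

```bash
python3 - <<'E'
from h import *
plan(.407,.193,.225,0)
for c in("top","side"):
    im=camera(c); cv2.imwrite(f"pics/{c}1.png",im)
    for q in("muddler_center","tin_mouth"):print(c,q,[(np.round(r["xy"],1).tolist(),round(r["conf"],2)) for r in pinpoint(q,c)])
# muddler tip: orange end
for c in("top","side"):
    for r in silhouettes("muddler_center",c)[:2]:
        m=r["mask"];ys,xs=np.nonzero(m);k=ys<ys.min()+4
        print(c,r["conf"],"top end",xs[k].mean(),ys.min(),"bottom",xs[ys>ys.max()-6].mean(),ys.max(),r["box"])
for q in ("mug_mouth","tin_mouth"):
  for c in("top","side"):
    r=silhouettes(q,c)[0];m=r["mask"].astype(np.uint8);cn=max(cv2.findContours(m,0,1)[0],key=cv2.contourArea);print(q,c,r["box"],cv2.boundingRect(cn))
E
```

```text
t 4.27 pos [0.4407 0.0299 0.3134] yaw 0.0 j7 -0.09 w 0.087 F [ 0.1 -0.2 -0.1] tilt [ 0.002  0.007 -1.   ]
tool units [-1.13 -5.46  2.9 ] turn units 0.01
top muddler_center [([166.9, 356.8], 0.81), ([402.7, 302.0], 0.74), ([315.4, 194.2], 0.51)]
top tin_mouth [([402.7, 303.9], 0.56)]
side muddler_center [([261.5, 233.1], 0.55), ([399.6, 210.1], 0.55)]
side tin_mouth [([267.3, 228.9], 0.97)]
top 0.93 top end 157.33333333333334 333 bottom 175.4264705882353 386 [168.3, 360.7, 34.3, 56.2]
top 0.87 top end 412.0 273 bottom 399.5 328 [402.4, 300.4, 29.9, 54.4]
side 0.55 top end 261.6190476190476 203 bottom 262.45 236 [262.4, 219.1, 5.4, 35.2]
mug_mouth top [310.0, 333.2, 64.0, 55.9] (277, 302, 64, 58)
mug_mouth side [323.9, 241.1, 37.2, 39.1] (303, 222, 41, 37)
tin_mouth top [400.5, 317.7, 59.6, 69.4] (371, 283, 60, 69)
tin_mouth side [267.3, 247.5, 26.8, 46.0] (263, 224, 20, 44)
```

```bash
python3 - <<'E'
from h import *
np.set_printoptions(precision=4,suppress=True)
print(at_z("top",(411.7,276.5),.173),at_z("side",(262,204),.173),tri((262,204),(411.7,276.5)))
print("foot",at_z("top",(399.5,325),.003))
print("mid",at_z("top",(402.7,302.7),.088), at_z("side",(262.5,233),.088),tri((262.5,233),(403.,302.5)))
m=[(340-0,0)]
# compare predicted rims
for n,c,r,h in(("tin",(.4045,.194),.046,.09),("mug",(.413,.366),.038,.08)):
  for cam in("top","side"):
    p=np.array([proj(cam,(c[0]+r*np.cos(a),c[1]+r*np.sin(a),h)) for a in np.linspace(0,6.28,60)])
    b=np.array([proj(cam,(c[0]+r*np.cos(a),c[1]+r*np.sin(a),0)) for a in np.linspace(0,6.28,60)])
    print(n,cam,"rim",p.min(0),p.max(0),"base",b.min(0),b.max(0))
E
```

```text
[0.4088 0.1878 0.173 ] [0.4281 0.1859 0.173 ] (array([0.4121, 0.1876, 0.1674]), np.float64(0.003428885362060996))
foot [0.406  0.1851 0.003 ]
mid [0.4077 0.1908 0.088 ] [0.4193 0.1853 0.088 ] (array([0.41  , 0.1881, 0.0836]), np.float64(0.0015588032791877362))
tin top rim [374.9678 281.0743] [428.4254 328.2915] base [370.0396 305.3106] [419.8378 350.419 ]
tin side rim [247.0906 223.1423] [281.5227 236.876 ] base [249.0386 252.1056] [282.4192 267.4088]
mug top rim [280.6854 301.392 ] [325.2275 341.4978] base [282.0151 322.1608] [323.8207 360.5974]
mug side rim [311.8199 221.1254] [338.9571 231.8266] base [311.803  246.1722] [338.2344 257.9563]
```

>>> carry_out(rows=[[-1, -0.3, -0.9, 0, 0], [-1, -0.3, -0.9, 0.2, 0], [-1, -0.2, -0.9, 0.4, 0], [-1, -0.2, -0.9, 0.5, 0], [-1, 0, -0.9, 0.7, 0], [-1, 0, -0.7, 0.8, 0], [-1, 0, 0, 0.3, 0], [-1, 0, 0, 0, 0]])

```text
time: 5.53
ee_pos: [0.4116, 0.1866, 0.2233]
eef_rot: [1.0, -0.005, 0.004, 0.003]
ft_force: [-0.4, -0.5, 0.2]
width: 0.0869
```

```bash
python3 - <<'E'
from h import *
plan(.409,.188,.135,0)
cv2.imwrite("pics/m1.png",np.hstack([cv2.resize(camera("top")[150:390,260:500],(400,400)),cv2.resize(camera("side")[60:300,160:400],(400,400))]))
E
```

```text
t 5.53 pos [0.4116 0.1866 0.2233] yaw -0.5 j7 -0.52 w 0.0869 F [-0.4 -0.5  0.2] tilt [ 0.007  0.006 -1.   ]
tool units [-0.11 -0.06  2.94] turn units -0.1
```

View pics/m1.png

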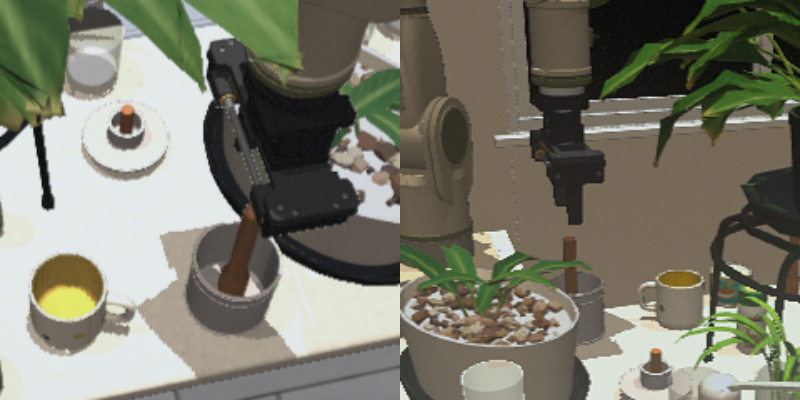

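The picture shows the hand just above the muddler with the leaf clear of it. The side view shows a fingers-to-stick offset of about 3 px, so I'll check that with the calibration.

```bash
python3 - <<'E'
from h import *
for p in((.4116,.1866,.21),(.455,.1866,.21),(.37,.1866,.21),(.41,.1866,.14),(.41,.1866,.17)): print(p,np.round(proj("side",p),1),np.round(proj("top",p),1))
im=cv2.imread("pics/m1.png")[:,400:]
for r in (195,205,215): 
    row=im[r,140:210].astype(int).sum(1); k=np.nonzero(row<200)[0]+140; print(r,k.min()/1.667+160,k.max()/1.667+160)
E
```

```text
(0.4116, 0.1866, 0.21) [260.1 188.2] [415.5 262.7]
(0.455, 0.1866, 0.21) [264.1 193.5] [407.1 240.3]
(0.37, 0.1866, 0.21) [256.6 183.5] [423.9 285.2]
(0.41, 0.1866, 0.14) [261.3 213.5] [409.1 286. ]
(0.41, 0.1866, 0.17) [260.7 202.7] [411.9 276.7]
195 251.78164367126573 269.17816436712656
205 253.58128374325133 269.17816436712656
215 260.77984403119376 269.17816436712656
```

>>> carry_out(rows=[[-1, -0.03, -0.03, 0.6, 0], [-1, -0.03, -0.03, 0.6, 0], [-1, 0, 0, 0.6, 0], [-1, 0, 0, 0.6, 0], [-1, 0, 0, 0.5, 0], [-1, 0, 0, 0.05, 0]])

```text
time: 6.13
ee_pos: [0.4192, 0.1807, 0.1404]
eef_rot: [1.0, -0.012, 0.01, 0.004]
ft_force: [-0.1, 0.1, 0.2]
width: 0.0868
```

>>> carry_out(rows=[[1, 0, 0, 0, 0], [1, 0, 0, 0, 0], [1, 0, 0, 0, 0], [1, 0, 0, 0, 0], [1, 0, 0, 0, 0], [1, 0, 0, 0, 0], [1, 0, 0, 0, 0], [1, 0, 0, 0, 0]], force=25)

```text
time: 6.8
ee_pos: [0.4232, 0.1789, 0.1462]
eef_rot: [1.0, -0.015, 0.014, 0.004]
ft_force: [0.4, 0.1, 0.1]
width: 0.0413
```

```bash
python3 - <<'E'
from h import *
plan(.409,.188,.135,0)
s=read_state();print(s["joint_positions"].round(2),s["joint_vel"].round(3),s["joint_torque"].round(1))
cv2.imwrite("pics/m2.png",np.hstack([cv2.resize(camera("top")[150:390,260:500],(400,400)),cv2.resize(camera("side")[0:300,100:400],(400,400))]))
E
```

```text
t 6.8 pos [0.4232 0.1789 0.1462] yaw -1.7 j7 -0.65 w 0.0413 F [0.4 0.1 0.1] tilt [ 0.028  0.008 -1.   ]
tool units [-0.49 -0.29  0.36] turn units -0.34
[ 0.52  0.13 -1.08  1.97  0.15  1.1  -0.65] [ 0.    -0.005 -0.001 -0.002 -0.004  0.001  0.001] [  0.1 -27.2  -4.1 -35.8   0.1  -0.1   0. ]
```

View pics/m2.png

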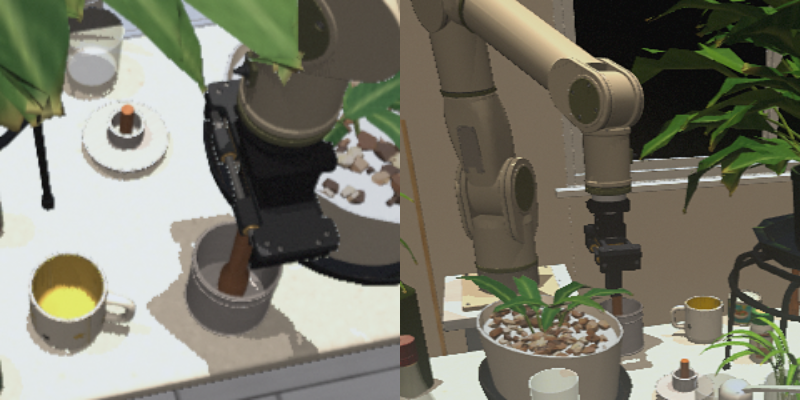

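The commanded pose drifts a little each row because the IK is biased at this short reach. The joint torques show no contact. I'll re-centre with the jaws half open, then close.

>>> carry_out(rows=[[-0.1, -0.25, -0.15, 0.2, 0], [-0.1, -0.25, -0.15, 0.15, 0], [-0.1, -0.08, -0.05, 0.1, 0]])

```text
time: 7.15
ee_pos: [0.4054, 0.1907, 0.1311]
eef_rot: [1.0, -0.015, 0.014, 0.004]
ft_force: [-0.7, 0.3, 0.0]
width: 0.0451
```

```bash
python3 -c "
from h import *
plan(.409,.189,.135,0); print(read_state()['joint_positions'].round(2))"
```

```text
t 7.15 pos [0.4054 0.1907 0.1311] yaw -1.8 j7 -0.69 w 0.0451 F [-0.7  0.3  0. ] tilt [ 0.028  0.007 -1.   ]
tool units [ 0.13  0.05 -0.13] turn units -0.35
[ 0.5   0.12 -1.09  2.01  0.15  1.06 -0.69]
```

>>> carry_out(rows=[[1, 0, 0, 0, 0], [1, 0, 0, 0, 0], [1, 0, 0, 0, 0], [1, 0, 0, 0, 0], [1, 0, 0, 0, 0], [1, 0, 0, 0, 0], [1, 0, 0, 0, 0]], force=30)

```text
time: 7.73
ee_pos: [0.4038, 0.1911, 0.13]
eef_rot: [1.0, -0.014, 0.013, 0.004]
ft_force: [1.1, -0.4, -0.7]
width: 0.0193
```

>>> carry_out(rows=[[1, 0, 0, -0.3, 0], [1, 0, 0, -0.6, 0], [1, 0, 0, -0.7, 0], [1, 0, 0, -0.7, 0], [1, 0, 0, -0.7, 0], [1, 0, 0, -0.6, 0], [1, 0, 0, -0.2, 0]])

```text
time: 8.32
ee_pos: [0.3989, 0.1929, 0.2505]
eef_rot: [1.0, -0.013, 0.011, 0.003]
ft_force: [0.6, 0.4, 0.2]
width: 0.0197
```

```bash
python3 - <<'E'
from h import *
plan(.413,.366,.235,0);print(read_state()['joint_positions'].round(2))
for c in("top","side"): cv2.imwrite(f"pics/{c}3.png",camera(c))
r=silhouettes("mug_mouth","top");m=r[0]["mask"];print(r[0]["conf"],r[0]["box"])
# mug rim columns: left edge & rows in columns of rim
ys,xs=np.nonzero(m);print(xs.min(),ys.min(),ys.max(),[ (c,ys[xs==c].min(),ys[xs==c].max()) for c in range(280,330,6)])
# tin
for c in("top","side"):
  r=silhouettes("tin_mouth",c)
  if r:
    m=r[0]["mask"];ys,xs=np.nonzero(m);print(c,r[0]["conf"],xs.min(),xs.max(),ys.min(),ys.max())
cv2.imwrite("pics/m3.png",np.hstack([cv2.resize(cv2.imread("pics/top3.png")[220:380,260:440],(420,373)),cv2.resize(cv2.imread("pics/side3.png")[100:275,210:380],(362,373))]))
E
```

```text
t 8.32 pos [0.3989 0.1929 0.2505] yaw -1.5 j7 -0.49 w 0.0197 F [0.6 0.4 0.2] tilt [ 0.022  0.007 -1.   ]
tool units [ 0.31 -5.79  0.49] turn units -0.29
[ 0.59 -0.09 -1.07  1.86 -0.06  1.31 -0.49]
0.59 [309.7, 331.1, 64.0, 57.7]
277 301 359 [(280, np.int64(311), np.int64(347)), (286, np.int64(305), np.int64(354)), (292, np.int64(303), np.int64(357)), (298, np.int64(301), np.int64(359)), (304, np.int64(301), np.int64(359)), (310, np.int64(303), np.int64(357)), (316, np.int64(307), np.int64(353)), (322, np.int64(314), np.int64(345)), (328, np.int64(327), np.int64(343))]
top 0.57 371 429 283 351
side 0.68 251 282 223 266
```

View pics/m3.png

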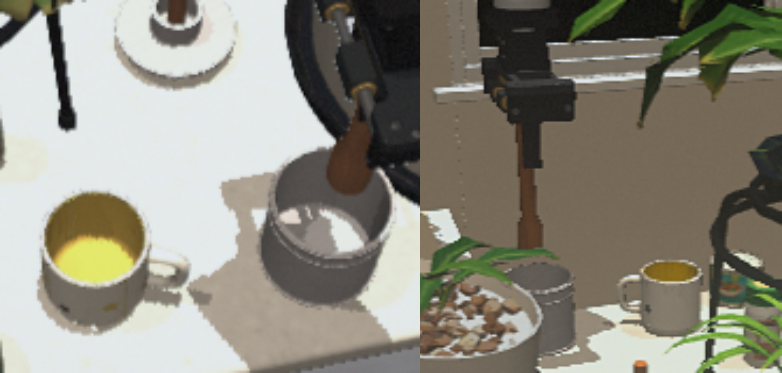

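The muddler is out, with its foot above the tin. Tin is now at about (0.403,0.193) and mug at about (0.413,0.371). I move over the mug in steps, watching torques because of the leaves.

>>> carry_out(rows=[[1, 0.1, -0.6, 0, 0], [1, 0.1, -0.7, 0, 0], [1, 0.1, -0.7, 0, 0], [1, 0.05, -0.7, 0.1, 0], [1, 0.0, -0.7, 0.1, 0]])

```text
time: 8.98
ee_pos: [0.4115, 0.2906, 0.2338]
eef_rot: [1.0, -0.018, 0.006, 0.007]
ft_force: [-0.3, 0.2, -0.8]
width: 0.0192
```

```bash
python3 - <<'E'
from h import *
plan(.408,.371,.235,0);s=read_state();print(s['joint_positions'].round(2),s["joint_torque"].round(1))
E
```

```text
t 8.98 pos [0.4115 0.2906 0.2338] yaw -2.1 j7 -0.92 w 0.0192 F [-0.3  0.2 -0.8] tilt [ 0.012  0.013 -1.   ]
tool units [-0.21 -2.67 -0.08] turn units -0.42
[ 0.35  0.23 -1.18  1.73  0.23  1.33 -0.92] [  6.  -37.2  -9.5 -36.4  -1.2  -0.2   1.7]
```

>>> carry_out(rows=[[1, -0.05, -0.6, 0, 0], [1, -0.05, -0.6, 0, 0], [1, 0, 0, 0, 0], [1, 0, 0, 0, 0]])

```text
time: 9.32
ee_pos: [0.406, 0.3317, 0.2263]
eef_rot: [1.0, -0.015, -0.001, 0.006]
ft_force: [-0.3, -0.1, -0.9]
width: 0.0197
```

```bash
python3 - <<'E'
from h import *
plan(.408,.371,.235,0);s=read_state();print(s['joint_positions'].round(2),s["joint_torque"].round(1))
cv2.imwrite("pics/m4.png",np.hstack([cv2.resize(camera("top")[100:400,180:480],(400,400)),cv2.resize(camera("side")[20:280,200:460],(400,400))]))
E
```

```text
t 9.32 pos [0.406  0.3317 0.2263] yaw -1.7 j7 -1.03 w 0.0197 F [-0.3 -0.1 -0.9] tilt [-0.001  0.012 -1.   ]
tool units [ 0.03 -1.31 -0.31] turn units -0.34
[ 0.22  0.31 -1.16  1.69  0.3   1.35 -1.03] [ -1.3 -38.  -12.  -38.   -0.   -0.1  -0.3]
```

View pics/m4.png

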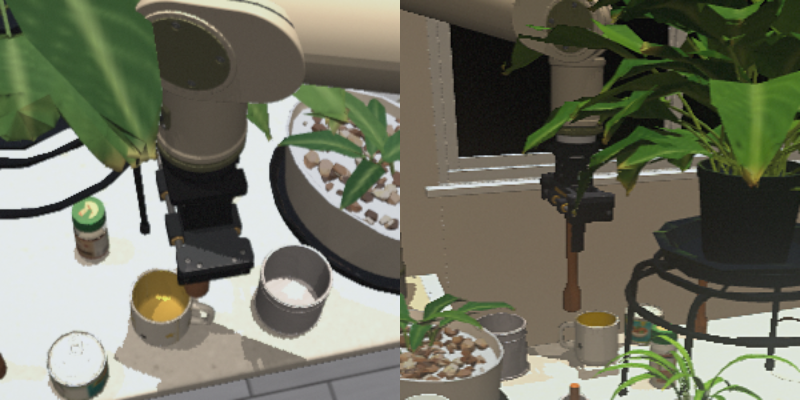

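The picture shows the arm passing on the near side of the leaves, with no contact in the torques. The stick hangs upright, with its foot beside the mug at top view (200,288 in the crop). Continuing over the mug.

>>> carry_out(rows=[[1, 0.05, -0.5, -0.1, 0], [1, 0.05, -0.5, -0.1, 0], [1, 0.03, -0.3, 0, 0], [1, 0, 0, 0, 0]])

```text
time: 9.75
ee_pos: [0.4141, 0.3655, 0.2314]
eef_rot: [1.0, -0.019, 0.001, 0.008]
ft_force: [-0.5, -0.5, -1.1]
width: 0.019
```

```bash
python3 - <<'E'
from h import *
np.set_printoptions(precision=4,suppress=True)
plan(.410,.371,.134,0);s=read_state();print(s['joint_positions'].round(2),s["joint_torque"].round(1))
for c in("top","side"):
  im=camera(c);cv2.imwrite(f"pics/{c}5.png",im)
  r=silhouettes("mug_mouth",c);print(c,[(q["box"],q["conf"]) for q in r][:2])
  r=silhouettes("muddler_center",c);print(c,[(q["box"],q["conf"]) for q in r][:3])
p=s["ee_pos"]
print("foot pred",proj("top",p-[0,0,.127]),proj("side",p-[0,0,.127]))
cv2.imwrite("pics/m5.png",np.hstack([cv2.resize(cv2.imread("pics/top5.png")[240:370,240:370],(400,400),interpolation=2),cv2.resize(cv2.imread("pics/side5.png")[160:280,270:390],(400,400),interpolation=2)]))
E
```

```text
t 9.75 pos [0.4141 0.3655 0.2314] yaw -2.2 j7 -1.11 w 0.019 F [-0.5 -0.5 -1.1] tilt [ 0.002  0.017 -1.   ]
tool units [-0.15 -0.23  3.24] turn units -0.44
[ 0.1   0.38 -1.13  1.61  0.36  1.39 -1.11] [ -0.9 -43.2 -13.  -37.8   0.4   0.1  -0.5]
top [([308.4, 334.2, 59.0, 55.0], 0.85)]
top [([169.2, 358.6, 36.1, 55.4], 0.71), ([307.5, 313.4, 19.0, 17.8], 0.59)]
side [([323.9, 242.0, 36.6, 36.0], 0.68)]
side [([323.9, 189.9, 8.0, 66.3], 0.7), ([395.4, 220.2, 8.1, 37.0], 0.66)]
foot pred (np.float64(303.1266069648571), np.float64(313.7939286103965)) (np.float64(325.47843711951987), np.float64(218.39157219072874))
```

View pics/m5.png

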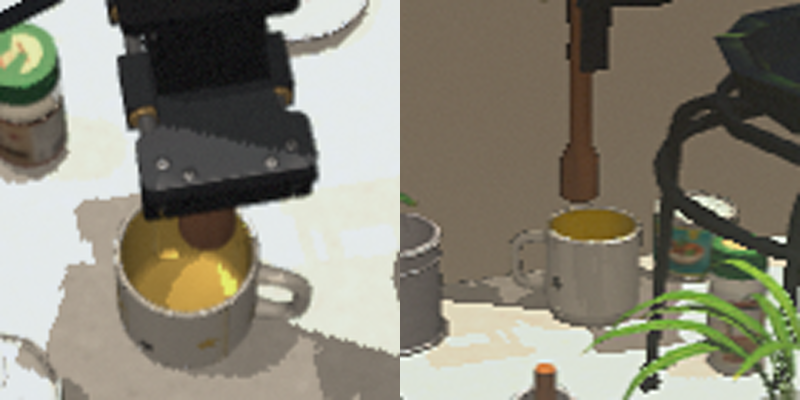

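>>> carry_out(rows=[[1, 0, -0.25, 0, 0], [1, 0, -0.25, 0, 0], [1, 0, -0.05, 0.3, 0], [1, 0, -0.02, 0.4, 0], [1, 0, -0.02, 0.4, 0], [1, 0, -0.02, 0.4, 0], [1, 0, -0.02, 0.4, 0], [1, 0, -0.02, 0.4, 0]])

```text
time: 10.72
ee_pos: [0.4156, 0.3838, 0.1564]
eef_rot: [1.0, -0.02, 0.002, 0.009]
ft_force: [-0.3, -0.0, 0.3]
width: 0.0196
```

```bash
python3 - <<'E'
from h import *
plan(.413,.376,.134,0);s=read_state();print(s["joint_torque"].round(1))
for c in("top","side"):
  im=camera(c);cv2.imwrite(f"pics/{c}6.png",im)
  for q in("mug_mouth","muddler_center"): print(c,q,[(np.round(k["box"]),round(k["conf"],2)) for k in silhouettes(q,c)][:3])
E
```

```text
t 10.72 pos [0.4156 0.3838 0.1564] yaw -2.3 j7 -1.2 w 0.0196 F [-0.3 -0.   0.3] tilt [ 0.004  0.017 -1.   ]
tool units [-0.08  0.25  0.75] turn units -0.47
[  0.6 -51.9 -16.4 -35.3  -0.4   0.6   0.3]
top mug_mouth [(array([312., 345.,  61.,  31.]), 0.84)]
top muddler_center [(array([168., 361.,  37.,  59.]), 0.9), (array([298., 338.,  16.,   6.]), 0.56)]
side mug_mouth [(array([323., 239.,  41.,  41.]), 0.94)]
side muddler_center [(array([330., 211.,  10.,  49.]), 0.57), (array([396., 221.,   6.,  37.]), 0.49)]
```

>>> carry_out(rows=[[1, -0.03, 0.08, 0.3, 0], [1, 0, 0.05, 0.3, 0], [1, 0, 0, 0.1, 0]])

```text
time: 11.27
ee_pos: [0.4161, 0.3809, 0.1387]
eef_rot: [1.0, -0.021, 0.004, 0.007]
ft_force: [0.4, 0.1, -0.7]
width: 0.0192
```

>>> carry_out(rows=[[1, 0, 0, 0.12, 0], [1, 0, 0, 0.1, 0]])

```text
time: 11.43
ee_pos: [0.4169, 0.3813, 0.1328]
eef_rot: [1.0, -0.021, 0.005, 0.006]
ft_force: [-3.8, -3.3, 33.2]
width: 0.0191
```

Foot is on the mug floor (33 N). Back off slightly and open.

>>> carry_out(rows=[[1, 0, 0, -0.06, 0], [0.3, 0, 0, 0, 0], [0, 0, 0, 0, 0], [-0.3, 0, 0, 0, 0], [-0.5, 0, 0, 0, 0], [-0.5, 0, 0, 0, 0], [-0.5, 0, 0, 0, 0]])

```text
time: 12.02
ee_pos: [0.4171, 0.3816, 0.1343]
eef_rot: [1.0, -0.021, 0.006, 0.006]
ft_force: [0.1, -0.8, -0.8]
width: 0.0516
```

>>> carry_out(rows=[[-0.6, 0, 0, -0.4, 0], [-0.6, 0, 0, -0.6, 0], [-0.6, 0, 0, -0.7, 0], [-0.6, 0, 0, -0.7, 0], [-0.6, 0, 0, -0.4, 0]])

```text
time: 12.43
ee_pos: [0.4146, 0.3815, 0.2212]
eef_rot: [1.0, -0.02, 0.003, 0.007]
ft_force: [0.1, 0.4, -0.2]
width: 0.0692
```

```bash
python3 - <<'E'
from h import *
np.set_printoptions(precision=4,suppress=True)
plan(.53,.252,.24,0);s=read_state();print(s["joint_positions"].round(2))
for c in("top","side"):
  im=camera(c);cv2.imwrite(f"pics/{c}7.png",im)
  for q in("mug_mouth","muddler_center","tin_mouth","inner_lid_knob","outer_lid_collar"): print(c,q,[(np.round(k["box"]),round(k["conf"],2)) for k in silhouettes(q,c)][:3])
cv2.imwrite("pics/m7.png",np.hstack([cv2.resize(cv2.imread("pics/top7.png")[180:370,240:430],(400,400),interpolation=2),cv2.resize(cv2.imread("pics/side7.png")[180:310,250:380],(400,400),interpolation=2)]))
E
```

```text
t 12.43 pos [0.4146 0.3815 0.2212] yaw -2.3 j7 -1.15 w 0.0692 F [ 0.1  0.4 -0.2] tilt [ 0.006  0.015 -1.   ]
tool units [ 4.02  4.16 -0.54] turn units -0.47
[ 0.05  0.42 -1.12  1.6   0.39  1.37 -1.15]
top mug_mouth [(array([308., 336.,  62.,  48.]), 0.86)]
top muddler_center [(array([296., 328.,  16.,  27.]), 0.92), (array([167., 358.,  38.,  57.]), 0.79)]
top tin_mouth [(array([399., 318.,  57.,  67.]), 0.73)]
top inner_lid_knob []
top outer_lid_collar [(array([341., 231.,  42.,  44.]), 0.63), (array([247., 272.,  26.,  52.]), 0.43), (array([327., 191.,   5.,  23.]), 0.23)]
side mug_mouth [(array([326., 240.,  39.,  36.]), 0.66)]
side muddler_center [(array([329., 214.,   5.,  36.]), 0.78), (array([395., 220.,   2.,  39.]), 0.61)]
side tin_mouth [(array([268., 245.,  32.,  47.]), 0.87)]
side inner_lid_knob [(array([363., 234.,  20.,  23.]), 0.75)]
side outer_lid_collar [(array([306., 293.,  33.,  29.]), 0.82)]
```

View pics/m7.png

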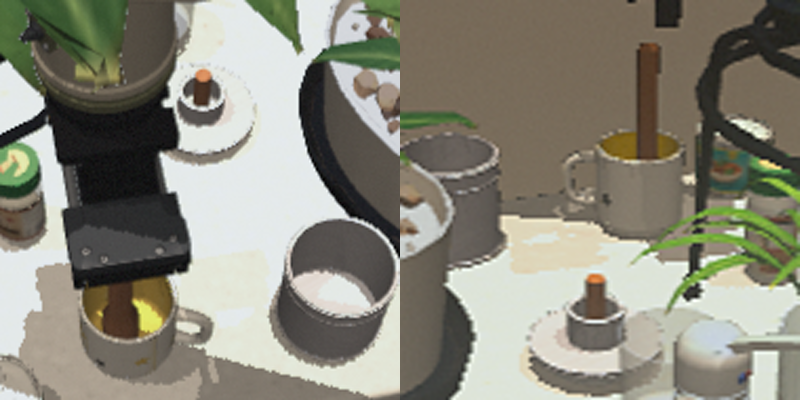

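The muddler stands upright in the mug (side view about (329,214)) and the tin is empty. Next I move away and over to the lids, in steps.

>>> carry_out(rows=[[-0.6, 0, 0.8, 0, 0], [-0.6, 0, 0.9, 0, -0.2], [-0.6, 0, 0.9, 0.3, -0.2], [-0.6, 0.2, 0.9, 0.6, 0], [-0.6, 0.8, 0.6, 0.6, 0], [-0.6, 0.9, 0.2, 0.4, 0], [-0.6, 0.9, 0, 0, 0]])

```text
time: 13.62
ee_pos: [0.4929, 0.2482, 0.1609]
eef_rot: [1.0, 0.002, 0.003, 0.01]
ft_force: [-0.5, 1.4, 0.6]
width: 0.0695
```

```bash
python3 - <<'E'
from h import *
np.set_printoptions(precision=4,suppress=True)
a,b=(336.4,216),(313.4,271)
print("knobtop",at_z("top",a,.072),at_z("side",b,.072),tri(b,a))
for z,n,T,S in((.059,"knob",(337.7,216.2),(311.9,273.8)),(.033,"collar",(332.6,225.6),(310.9,285))): print(n,at_z("top",T,z),at_z("side",S,z))
plan(.63,.252,.16,0);s=read_state();print(s["joint_positions"].round(2),s["joint_torque"].round(1))
# predicted ring & collar px for (.63,.252)
for cam in("top","side"):
  for r,h in((.052,.017),(.022,.046)):
    p=np.array([proj(cam,(.63+r*np.cos(t),.252+r*np.sin(t),h)) for t in np.linspace(0,6.28,60)]);print(cam,r,p.min(0),p.max(0))
for c in("top","side"):
  for k in silhouettes("outer_lid_collar",c)[:1]:
    ys,xs=np.nonzero(k["mask"]);print(c,k["conf"],xs.min(),xs.max(),ys.min(),ys.max())
E
```

```text
knobtop [0.6248 0.2553 0.072 ] [0.6329 0.2551 0.072 ] (array([0.6273, 0.2558, 0.069 ]), np.float64(0.002340939327137146))
knob [0.6331 0.25   0.059 ] [0.6223 0.255  0.059 ]
collar [0.6311 0.2597 0.033 ] [0.6286 0.2504 0.033 ]
t 13.62 pos [0.4929 0.2482 0.1609] yaw 0.3 j7 -0.86 w 0.0695 F [-0.5  1.4  0.6] tilt [ 0.005  0.019 -1.   ]
tool units [ 4.57 -0.11  0.05] turn units 0.06
[ 0.31  0.43 -1.08  1.71  0.42  1.25 -0.86] [  3.6 -51.9 -15.4 -29.7  -0.9  -1.1  -0. ]
top 0.052 [310.3821 209.6117] [361.8074 251.4939]
top 0.022 [325.6919 212.6878] [347.8844 230.5809]
side 0.052 [289.7679 280.0041] [333.6548 303.0456]
side 0.022 [302.3477 275.7523] [321.1061 285.1957]
top 0.63 319 360 211 253
side 0.82 291 324 277 303
```

>>> carry_out(rows=[[-0.6, 0.8, -0.04, 0, 0], [-0.6, 0.9, -0.04, 0, 0], [-0.6, 0.9, -0.04, 0, 0], [-0.6, 0.8, -0.04, 0.2, 0], [-0.6, 0.6, -0.03, 0.3, 0], [-0.6, 0.3, 0, 0.3, 0], [-0.6, 0, 0, 0, 0]])

```text
time: 14.3
ee_pos: [0.6278, 0.257, 0.1362]
eef_rot: [1.0, 0.002, 0.002, 0.008]
ft_force: [0.1, 0.0, -0.2]
width: 0.0697
```

```bash
python3 - <<'E'
from h import *
plan(.628,.2545,.062,0);s=read_state();print(s["joint_positions"].round(2),s["joint_torque"].round(1))
for c in("top","side"): cv2.imwrite(f"pics/{c}8.png",camera(c))
cv2.imwrite("pics/m8.png",np.hstack([cv2.resize(cv2.imread("pics/top8.png")[120:280,250:410],(400,400),interpolation=2),cv2.resize(cv2.imread("pics/side8.png")[180:320,240:380],(400,400),interpolation=2)]))
E
```

```text
t 14.3 pos [0.6278 0.257  0.1362] yaw 0.3 j7 -0.8 w 0.0697 F [ 0.1  0.  -0.2] tilt [ 0.003  0.015 -1.   ]
tool units [-0.    0.05  2.47] turn units 0.05
[ 0.15  0.7  -0.94  1.38  0.58  1.34 -0.8 ] [ -1.8 -71.3 -20.6 -34.9   0.3  -0.3   0.1]
```

View pics/m8.png

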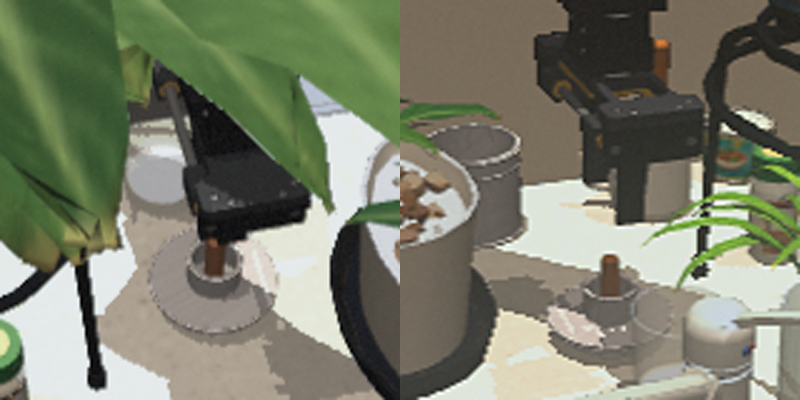

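```bash
python3 - <<'E'
from h import *
for p in((.676,.257,.13),(.66,.257,.13),(.6278,.257,.072),(.6278,.257,.06)): print(p,np.round(proj("side",p),1),np.round(proj("top",p),1))
im=cv2.imread("pics/side8.png")
for r in (250,254): 
    row=im[r,305:335].astype(int).sum(1);print(r,row.tolist())
for r in (274,278):print(r,im[r,302:325].astype(int).tolist())
im=cv2.imread("pics/top8.png");print([im[r,325:350,2].astype(int)-im[r,325:350,0] for r in (222,226)])
E
```

```text
(0.676, 0.257, 0.13) [320.7 256.6] [330.6 176.8]
(0.66, 0.257, 0.13) [318.3 253.5] [332.6 183.1]
(0.6278, 0.257, 0.072) [313.5 269.9] [335.2 214.9]
(0.6278, 0.257, 0.06) [313.5 274.4] [334.9 218.6]
250 [268, 277, 279, 280, 279, 278, 277, 280, 280, 271, 246, 146, 153, 156, 159, 153, 155, 154, 157, 140, 237, 382, 366, 363, 363, 364, 363, 364, 359, 360]
254 [613, 617, 629, 627, 626, 628, 628, 625, 635, 620, 447, 141, 164, 155, 165, 157, 162, 160, 160, 148, 244, 384, 373, 375, 366, 367, 365, 357, 342, 325]
274 [[116, 133, 146], [116, 134, 145], [113, 132, 145], [114, 129, 143], [154, 173, 175], [228, 239, 231], [232, 239, 231], [222, 230, 220], [118, 129, 133], [52, 64, 82], [55, 70, 91], [58, 73, 94], [55, 71, 93], [53, 70, 91], [68, 84, 101], [107, 123, 136], [120, 138, 150], [119, 138, 150], [120, 137, 149], [116, 135, 148], [155, 174, 175], [224, 236, 228], [219, 230, 223]]
278 [[127, 144, 155], [120, 137, 148], [111, 123, 132], [125, 132, 142], [112, 118, 128], [83, 87, 93], [89, 94, 99], [87, 94, 100], [65, 76, 86], [55, 70, 86], [56, 73, 93], [56, 71, 93], [59, 74, 95], [59, 73, 94], [64, 77, 93], [80, 87, 94], [84, 89, 93], [83, 90, 94], [102, 108, 113], [134, 144, 153], [144, 158, 168], [120, 138, 150], [115, 133, 146]]
[array([15, 11,  5,  5,  8,  6,  8, 29, 33, 37, 38, 36, 36, 35, 25, 11,  6,
        8,  7,  9, 14, 13, 20, 20, 18]), array([10, 13, 14, 10, 13, 12, 14, 33, 34, 38, 36, 38, 34, 32, 19, 17, 14,
       10,  7, 11, 15, 18, 19, 18, 17])]
```

Knob and TCP agree in both views (side column 313.3 against 313.5 predicted, top 335.3 against 335.0). Descending to grip the knob just above the collar.

>>> carry_out(rows=[[-0.6, 0, 0, 0.5, 0], [-0.6, 0, 0, 0.6, 0], [-0.6, 0, 0, 0.6, 0], [-0.6, 0, 0, 0.5, 0], [-0.4, 0, 0, 0.15, 0], [-0.2, 0, 0, 0, 0]])

```text
time: 14.9
ee_pos: [0.622, 0.2595, 0.0682]
eef_rot: [1.0, 0.006, 0.004, 0.006]
ft_force: [-0.4, 0.2, 0.6]
width: 0.0625
```

```bash
python3 -c "
from h import *
plan(.628,.2565,.063,0)"
```

```text
t 14.9 pos [0.622  0.2595 0.0682] yaw 0.7 j7 -0.84 w 0.0625 F [-0.4  0.2  0.6] tilt [ 0.008  0.013 -1.   ]
tool units [0.2  0.1  0.18] turn units 0.13
```

>>> carry_out(rows=[[-0.2, 0.15, 0.08, 0.12, 0], [-0.2, 0.08, 0.05, 0.04, 0], [0, 0, 0, 0, 0]])

```text
time: 15.15
ee_pos: [0.6296, 0.2558, 0.0649]
eef_rot: [1.0, 0.006, 0.005, 0.006]
ft_force: [0.6, -0.1, 0.0]
width: 0.0511
```

```bash
python3 -c "
from h import *
plan(.628,.2565,.063,0)"
```

```text
t 15.15 pos [0.6296 0.2558 0.0649] yaw 0.7 j7 -0.83 w 0.0511 F [ 0.6 -0.1  0. ] tilt [ 0.009  0.012 -1.   ]
tool units [-0.05 -0.03  0.06] turn units 0.14
```

>>> carry_out(rows=[[0, 0, 0, 0.07, 0], [0.4, 0, 0, 0.02, 0], [1, 0, 0, 0.01, 0], [1, 0, 0, 0, 0], [1, 0, 0, 0, 0], [1, 0, 0, 0, 0], [1, 0, 0, 0, 0]], force=40)

```text
time: 15.73
ee_pos: [0.6305, 0.2563, 0.0638]
eef_rot: [1.0, 0.006, 0.006, 0.005]
ft_force: [0.5, 0.7, -1.5]
width: 0.015
```

>>> carry_out(rows=[[1, 0, 0, -0.2, 0], [1, 0, 0, -0.4, 0], [1, 0, 0, -0.6, 0], [1, 0, 0, -0.6, 0], [1, 0, 0, -0.6, 0], [1, 0, 0, -0.6, 0], [1, 0, 0, -0.6, 0], [1, 0, 0, -0.3, 0], [1, 0, 0, 0, 0]])

```text
time: 16.48
ee_pos: [0.6273, 0.2571, 0.1892]
eef_rot: [1.0, 0.006, 0.004, 0.006]
ft_force: [0.1, -0.2, -3.8]
width: 0.0149
```

```bash
python3 -c "
from h import *
plan(.43,.253,.19,0);print(read_state()['joint_positions'].round(2))"
```

```text
t 16.48 pos [0.6273 0.2571 0.1892] yaw 0.7 j7 -0.77 w 0.0149 F [ 0.1 -0.2 -3.8] tilt [ 0.008  0.012 -1.   ]
tool units [-6.58  0.05 -0.08] turn units 0.15
[ 0.16  0.66 -0.96  1.33  0.55  1.42 -0.77]
```

Weight on the wrist changed by about 3 N, so both lids are held. Carrying them over.

>>> carry_out(rows=[[1, -0.4, 0, 0, 0], [1, -0.6, 0, 0, 0], [1, -0.7, 0, 0, 0], [1, -0.7, 0, 0, 0], [1, -0.7, 0, 0, 0], [1, -0.7, 0, 0, 0], [1, -0.7, 0, 0, 0], [1, -0.7, 0, 0, 0], [1, -0.6, 0, 0, 0], [1, -0.3, 0, 0, 0]])

```text
time: 17.32
ee_pos: [0.435, 0.2519, 0.1801]
eef_rot: [1.0, 0.005, 0.001, 0.008]
ft_force: [-0.1, 0.5, -2.9]
width: 0.0147
```

```bash
python3 -c "
from h import *
plan(.403,.193,.175,0);print(read_state()['joint_positions'].round(2))"
```

```text
t 17.32 pos [0.435  0.2519 0.1801] yaw 0.6 j7 -0.84 w 0.0147 F [-0.1  0.5 -2.9] tilt [ 0.001  0.017 -1.   ]
tool units [-1.08  1.95  0.2 ] turn units 0.11
[ 0.4   0.3  -1.16  1.8   0.3   1.24 -0.84]
```

>>> carry_out(rows=[[1, -0.25, 0.4, 0, 0], [1, -0.25, 0.5, 0, 0], [1, -0.25, 0.5, 0, 0], [1, -0.25, 0.45, 0, 0], [1, -0.1, 0.15, 0, 0], [1, -0.02, 0, 0, 0]])

```text
time: 17.82
ee_pos: [0.398, 0.1888, 0.1786]
eef_rot: [1.0, 0.007, -0.0, 0.01]
ft_force: [0.9, -0.1, -3.1]
width: 0.0151
```

```bash
python3 - <<'E'
from h import *
np.set_printoptions(precision=4,suppress=True)
plan(.403,.193,.165,0);s=read_state();p=s["ee_pos"]
for c in("top","side"): cv2.imwrite(f"pics/{c}9.png",camera(c))
for c in("top","side"):
  for q in("tin_mouth","outer_lid_collar","inner_lid"):
    for k in silhouettes(q,c)[:2]:
      ys,xs=np.nonzero(k["mask"]);print(c,q,round(k["conf"],2),xs.min(),xs.max(),ys.min(),ys.max())
def ext(cam,c,r,h):
    P=np.array([proj(cam,(c[0]+r*np.cos(t),c[1]+r*np.sin(t),h)) for t in np.linspace(0,6.28,80)]);return P.min(0).round(1),P.max(0).round(1)
b=p[2]-.0638
for cam in("top","side"):
    print(cam,"ring",ext(cam,p,.052,b+.017),"plug",ext(cam,p,.0395,b),"tin rim",ext(cam,(.403,.193),.046,.09),"base",ext(cam,(.403,.193),.046,0))
cv2.imwrite("pics/m9.png",np.hstack([cv2.resize(cv2.imread("pics/top9.png")[230:370,340:480],(400,400),interpolation=2),cv2.resize(cv2.imread("pics/side9.png")[170:280,220:330],(400,400),interpolation=2)]))
E
```

```text
t 17.82 pos [0.398  0.1888 0.1786] yaw 0.8 j7 -0.58 w 0.0151 F [ 0.9 -0.1 -3.1] tilt [-0.001  0.019 -1.   ]
tool units [ 0.17 -0.15  0.45] turn units 0.15
top tin_mouth 0.75 371 424 297 351
top tin_mouth 0.67 379 435 269 323
top outer_lid_collar 0.8 379 435 269 323
side tin_mouth 0.73 251 283 224 267
side outer_lid_collar 0.65 242 281 202 224
side inner_lid 0.47 251 273 205 225
top ring (array([378. , 268.3]), array([440.8, 323.1])) plug (array([384.3, 279.6]), array([431.3, 321. ])) tin rim (array([375.8, 281.7]), array([429.3, 329. ])) base (array([370.8, 305.9]), array([420.6, 351.1]))
side ring (array([241.4, 207.7]), array([280.8, 222.2])) plug (array([246.6, 215.1]), array([276.3, 226.4])) tin rim (array([246.6, 223. ]), array([281. , 236.7])) base (array([248.6, 251.9]), array([281.9, 267.2]))
```

View pics/m9.png

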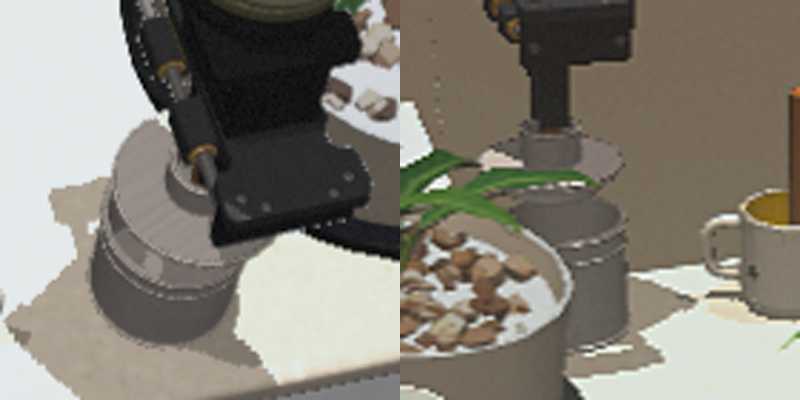

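Picture 12 shows the lids level above the tin. The ring and TCP match within 1 px, and the tin's mask puts it at about (0.402,0.1945). Shifting there and lowering to just above the rim.

>>> carry_out(rows=[[1, 0.1, -0.12, 0, 0], [1, 0.06, -0.08, 0.15, 0], [1, 0, -0.02, 0.25, 0], [1, 0, 0, 0.2, 0], [1, 0, 0, 0, 0]])

```text
time: 18.63
ee_pos: [0.4035, 0.1992, 0.1586]
eef_rot: [1.0, 0.009, -0.001, 0.007]
ft_force: [-0.2, -0.4, -3.7]
width: 0.0149
```

```bash
python3 - <<'E'
from h import *
plan(.402,.1945,.158,0)
p=read_state()["ee_pos"]
for c in("top","side"):
  camera(c)
  for q in("tin_mouth","outer_lid_collar"):
    for k in silhouettes(q,c)[:1]:
      ys,xs=np.nonzero(k["mask"]);print(c,q,round(k["conf"],2),xs.min(),xs.max(),ys.min(),ys.max())
E
```

```text
t 18.63 pos [0.4035 0.1992 0.1586] yaw 1.0 j7 -0.66 w 0.0149 F [-0.2 -0.4 -3.7] tilt [-0.002  0.015 -1.   ]
tool units [-0.05  0.16  0.02] turn units 0.2
top tin_mouth 0.94 371 425 313 351
top outer_lid_collar 0.58 371 424 275 327
side tin_mouth 0.83 255 283 230 266
```

>>> carry_out(rows=[[1, -0.04, 0.14, 0, 0], [1, 0, 0, 0, 0], [1, 0, 0, 0, 0]])

```text
time: 19.18
ee_pos: [0.4034, 0.1944, 0.161]
eef_rot: [1.0, 0.008, 0.001, 0.008]
ft_force: [-0.1, -0.2, -2.8]
width: 0.0151
```

Lowering slowly; a rim contact would show near TCP z 0.154, and home is about 0.142.

>>> carry_out(rows=[[1, 0, 0, 0.1, 0], [1, 0, 0, 0.1, 0], [1, 0, 0, 0.08, 0], [1, 0, 0, 0.08, 0], [1, 0, 0, 0, 0]])

```text
time: 19.6
ee_pos: [0.4037, 0.1937, 0.1492]
eef_rot: [1.0, 0.007, 0.001, 0.008]
ft_force: [0.2, -0.0, -3.0]
width: 0.0151
```

It is past the rim with no contact force, so the plug is entering. Continuing.

>>> carry_out(rows=[[1, 0, 0, 0.1, 0], [1, 0, 0, 0.08, 0], [1, 0, 0, 0.06, 0]])

```text
time: 19.85
ee_pos: [0.4038, 0.1937, 0.1415]
eef_rot: [1.0, 0.008, 0.001, 0.008]
ft_force: [-10.9, -8.4, 29.0]
width: 0.0149
```

Contact is at z 0.1415, as predicted for fully home. Relaxing and releasing.

>>> carry_out(rows=[[1, 0, 0, -0.04, 0], [1, 0, 0, 0, 0], [0.5, 0, 0, 0, 0], [0, 0, 0, 0, 0], [-0.3, 0, 0, 0, 0], [-0.6, 0, 0, 0, 0], [-0.6, 0, 0, 0, 0], [-0.6, 0, 0, 0, 0]])

```text
time: 20.52
ee_pos: [0.4047, 0.1945, 0.1434]
eef_rot: [1.0, 0.008, 0.002, 0.008]
ft_force: [-0.7, -0.2, -1.1]
width: 0.0473
```

```bash
python3 - <<'E'
from h import *
np.set_printoptions(precision=4,suppress=True)
plan(.4038,.1937,.115,0)
for c in("top","side"):
  camera(c)
  for q in("tin_mouth","outer_lid_collar","inner_lid_knob"):
    for k in silhouettes(q,c)[:1]:
      ys,xs=np.nonzero(k["mask"]);print(c,q,round(k["conf"],2),xs.min(),xs.max(),ys.min(),ys.max())
def ext(cam,c,r,h):
    P=np.array([proj(cam,(c[0]+r*np.cos(t),c[1]+r*np.sin(t),h)) for t in np.linspace(0,6.28,80)]);return P.min(0).round(1),P.max(0).round(1)
c=(.4038,.1937)
for cam in("top","side"): print(cam,"ring",ext(cam,c,.052,.095),"skirt low",ext(cam,c,.052,.092),"collar",ext(cam,c,.022,.124),"tin base",ext(cam,c,.046,0))
E
```

```text
t 20.52 pos [0.4047 0.1945 0.1434] yaw 0.9 j7 -0.68 w 0.0473 F [-0.7 -0.2 -1.1] tilt [ 0.005  0.015 -1.   ]
tool units [-0.04  0.01  0.95] turn units 0.18
top tin_mouth 0.83 371 423 313 351
top outer_lid_collar 0.59 373 425 279 331
top inner_lid_knob 0.57 277 341 301 359
side tin_mouth 0.96 263 282 234 267
side outer_lid_collar 0.56 247 283 221 236
top ring (array([372.1, 277. ]), array([432.8, 330.6])) skirt low (array([371.9, 277.9]), array([432.4, 331.4])) collar (array([391.6, 283.4]), array([417.9, 306.4])) tin base (array([370.3, 305.6]), array([420.1, 350.8]))
side ring (array([244.5, 220.6]), array([283.5, 236. ])) skirt low (array([244.6, 221.6]), array([283.6, 237. ])) collar (array([255.3, 214.9]), array([272. , 221.1])) tin base (array([248.9, 252. ]), array([282.2, 267.3]))
```

Ring masks match the seated height (side rows 221–236 against 220.6–236 predicted). Opening wider, then going down round the collar.

>>> carry_out(rows=[[-0.8, 0, 0, 0, 0], [-0.8, 0, 0, 0, 0], [-0.8, -0.02, 0, 0.1, 0], [-0.8, 0, 0, 0.2, 0], [-0.8, 0, 0, 0.2, 0], [-0.8, 0, 0, 0.2, 0], [-0.8, 0, 0, 0.12, 0], [-0.8, 0, 0, 0, 0]])

```text
time: 21.58
ee_pos: [0.4038, 0.1937, 0.1155]
eef_rot: [1.0, 0.008, 0.002, 0.008]
ft_force: [-0.1, -0.8, -1.0]
width: 0.0784
```

```bash
python3 -c "
from h import *
plan(.4038,.1937,.115,0)"
```

```text
t 21.58 pos [0.4038 0.1937 0.1155] yaw 0.9 j7 -0.73 w 0.0784 F [-0.1 -0.8 -1. ] tilt [ 0.004  0.016 -1.   ]
tool units [-0.    0.    0.02] turn units 0.17
```

Exactly placed. Closing softly first, then firmer.

>>> carry_out(rows=[[-0.3, 0, 0, 0, 0], [0, 0, 0, 0, 0], [0.1, 0, 0, 0, 0], [1, 0, 0, 0, 0], [1, 0, 0, 0, 0], [1, 0, 0, 0, 0], [1, 0, 0, 0, 0]], force=8)

```text
time: 22.17
ee_pos: [0.4038, 0.1941, 0.1156]
eef_rot: [1.0, 0.008, 0.002, 0.008]
ft_force: [0.6, -0.3, -1.3]
width: 0.0441
```

>>> carry_out(rows=[[1, 0, 0, 0, 0], [1, 0, 0, 0, 0], [1, 0, 0, 0, 0]], force=30)

```text
time: 22.42
ee_pos: [0.4038, 0.194, 0.1156]
eef_rot: [1.0, 0.008, 0.002, 0.008]
ft_force: [0.2, -0.1, -1.2]
width: 0.0436
```

>>> carry_out(rows=[[1, 0, 0, -0.1, 0], [1, 0, 0, -0.2, 0], [1, 0, 0, -0.3, 0], [1, 0, 0, -0.3, 0], [1, 0, 0, -0.3, 0]])

```text
time: 22.83
ee_pos: [0.4022, 0.1944, 0.1532]
eef_rot: [1.0, 0.008, 0.0, 0.008]
ft_force: [-0.3, 0.4, -1.9]
width: 0.0439
```

>>> carry_out(rows=[[1, 0.03, 0, -0.4, 0], [1, 0.03, 0, -0.4, 0], [1, 0.03, 0, -0.4, 0], [1, 0.02, 0, -0.5, 0], [1, 0, 0, -0.5, 0], [1, 0, 0, -0.5, 0], [1, 0, 0, -0.4, 0], [1, 0, 0, -0.2, 0], [1, 0, 0, 0, 0]])

```text
time: 23.58
ee_pos: [0.4058, 0.1987, 0.2661]
eef_rot: [1.0, 0.01, 0.004, 0.008]
ft_force: [-0.3, 0.4, -1.8]
width: 0.0433
```

```bash
python3 - <<'E'
from h import *
np.set_printoptions(precision=4,suppress=True)
plan(.4038,.1937,.26,0);s=read_state();p=s["ee_pos"];print(s["joint_torque"].round(1))
for c in("top","side"):
  cv2.imwrite(f"pics/{c}12.png",camera(c))
  for q in("tin_mouth","outer_lid_collar","inner_lid","inner_lid_knob","mug_mouth","muddler_center"):
    for k in silhouettes(q,c)[:2]:
      ys,xs=np.nonzero(k["mask"]);print(c,q,round(k["conf"],2),xs.min(),xs.max(),ys.min(),ys.max())
def ext(cam,c,r,h):
    P=np.array([proj(cam,(c[0]+r*np.cos(t),c[1]+r*np.sin(t),h)) for t in np.linspace(0,6.28,80)]);return P.min(0).round(1),P.max(0).round(1)
c=(.4038,.1937)
for cam in("top","side"): print(cam,"flange",ext(cam,c,.047,.095),"knob top",np.round(proj(cam,(*c,.15)),1),"held ring",ext(cam,p,.052,p[2]-.0175))
E
```

```text
t 23.58 pos [0.4058 0.1987 0.2661] yaw 1.2 j7 -0.48 w 0.0433 F [-0.3  0.4 -1.8] tilt [ 0.009  0.017 -1.   ]
tool units [-0.07  0.16  0.21] turn units 0.23
[  0.3 -13.5   1.8 -40.2  -0.1   0.4   0.2]
top tin_mouth 0.81 371 424 309 351
top tin_mouth 0.73 215 261 347 401
top outer_lid_collar 0.69 380 433 228 285
top outer_lid_collar 0.5 376 429 281 329
top inner_lid 0.69 376 430 281 330
top inner_lid_knob 0.81 376 430 281 329
top mug_mouth 0.75 277 341 302 359
top mug_mouth 0.72 300 333 154 206
top muddler_center 0.63 151 184 332 386
top muddler_center 0.62 288 306 288 341
side tin_mouth 0.73 264 283 234 266
side outer_lid_collar 0.94 243 283 162 181
side outer_lid_collar 0.63 264 283 233 267
side inner_lid 0.94 249 282 208 236
side inner_lid_knob 0.75 250 281 209 236
side mug_mouth 0.74 303 342 222 257
side muddler_center 0.8 327 334 194 231
side muddler_center 0.61 392 399 202 236
top flange (array([375. , 279.5]), array([429.8, 327.9])) knob top [407.  286.9] held ring (array([378.4, 225.5]), array([447.8, 283.4]))
side flange (array([246.4, 221.3]), array([281.7, 235.2])) knob top [263.2 208.8] held ring (array([242.9, 166.9]), array([284.1, 178.7]))
```

The inner lid is still home and the outer lid is held 15 cm up and level, with mug and muddler unchanged. Handing in.

```bash
python3 -c "
from h import *
plan(.4038,.1937,.26,0)
print(close_job())"
```

```text
t 24.28 pos [0.4053 0.1983 0.2644] yaw 1.2 j7 -0.48 w 0.0438 F [ 0.   0.3 -2. ] tilt [ 0.006  0.017 -1.   ]
tool units [-0.05  0.15  0.15] turn units 0.23
the job is handed in; nothing more can be done
None
```

The whole job was done in the order asked and handed in at about 24 s of the 62 s allowed. No verdict is reported.

- **Muddler:** I pulled it from the tin and stood it in the mug. It was still standing there in the last masks.
- **Lids on the tin:** I lifted both by the knob and lowered them into the tin. They met contact at a tool height of 0.1415 m, where 0.142 m was predicted for fully home, and I let go of them there.
- **Outer lid:** I lifted it alone by its collar. At hand-in it was held about 15 cm above where it lay, with the tool tilted about 1°.

**Last checks:**
- The inner lid showed at its seated position within about 2 px in both views.
- The tin and mug masks were in the same places as before.
- I did not measure the spice jar, food tin and tumbler again at the end. No unexpected contact force showed, and the highest wrist force noted was about 33 N, when setting the muddler down.
- I used all 12 picture views before the lids went on, so these last checks rest on masks and force readings rather than a viewed picture.
- Early on, near the tin, the arm drifted about 1.5 cm while closing on the muddler. I re-centred it before gripping.

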